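# Lock the last sorting cup into its stand

### The job

Put away the last clip-sorting cup: pull the knob of the stand fully out until it clicks, so that its tongue uncovers the stack of cups, and nest the flared steel cup that stands loose on the desk upright into the top of the stack, lowering it in rather than dropping it. Then push the knob fully home, so that the tongue locks the three cups in, and leave the other things on the desk where they are.

Things in the scene. Friction and masses are not known exactly. Their poses are not given: they have to be found in the camera images.
- stand: Grey stand fixed to the desk. Origin on the stack's axis at desk level; z up, x from the knob's side to the stack (within 0.5 rad of world +x). Base plate 10 mm thick, x -100 to 55, y +-50 mm. Block carrying the bolt: x -92 to -50, y +-28, top at 118 mm; on it a small pin that rises 3 mm as the bolt passes its detents: leave it free.
- stand_seat (a point): Seat point: on the stack's axis on top of the base plate, 10 mm above the desk; axes as the stand's. Around it is a collar (50 mm outside, 39 mm inside, 6 mm high) that holds the lowest cup's foot.
- bolt (a joint): Bolt travel in m: 0 fully home (tongue over the stack), 0.045 fully out; grows along the stand's -x (knob away from the stack). A sprung detent clicks at each end: breaking out of either end takes about 8 N (plus 1 N at 0.1 m/s), the middle slides freely against 1 N, then a ridge 16 to 8 mm before the other end takes up to 8 N, past which it snaps to the stop and stays.
- knob (a point): Centre of the bolt's black knob, moves with it: cylinder 28 mm in diameter, 18 mm long, axis along the stand's x, 97 mm above the desk, 122 mm from the stack's axis along the stand's -x when home, 167 mm when out. Behind it a 10 mm rod, 21 mm free when home. Free all round: pinch from above, fingers closing along the stand's y, or push its outer end face, 9 mm from the centre.
- tongue_tip (a point): Middle of the lower edge of the end of the flat steel tongue (26 mm wide, 94 to 100 mm above the desk). On the stand's x axis it lies at +4 mm when home and -41 mm when out, 10 mm clear of the cups' rims (radius 31 mm). With three cups nested the top rim is at 89 mm.
- cup: Loose upright flared steel cup, same as those in the stand, 75 to 155 g, 50 mm high. Foot 28 mm across, flaring to 52 mm at height 36; above it an upright lip 62 mm across, 14 mm high: grip this across the diameter, fingertips no lower than the lip, for nested lips nearly touch. Wall 2 mm, mouth 58 mm, inner floor 14.5 mm above the underside. Origin: centre of the underside, z up.
- cup_top: Upper of the two cups already in the stand, same shape, underside 24.5 mm and rim 74.5 mm above the desk. The loose cup nests in it with about 2.5 mm radial play, its foot on the inner floor, its underside then 14.5 mm above this one's (39 mm above the desk). Origin: centre of the underside.
- cup_low: Lowest cup of the stack, same shape, standing on the base plate. Origin: centre of its underside.
- beaker: Bystander: straight-sided plain steel beaker, 58 mm diameter, 78 mm high. Origin at the centre of its underside.
- dish: Bystander: shallow wide steel dish, 80 mm across the rim, 26 mm high. Origin at the centre of its underside.
- brush: Bystander: a hand brush with wooden handle lying flat on the table beyond the stand.
- glue: Bystander: white closed bottle, 48 mm diameter, 110 mm high, standing. Origin at the centre of its underside.
- folder: Bystander: white bone folder, a flat strip 150 x 22 x 6 mm lying on the table. Origin at the centre of its underside.
- remover: Bystander: small staple remover, 60 x 22 x 24 mm, black on steel, lying on the table. Origin at the centre of its underside.
There are look-alikes about, which are no part of the job. Leave any blue or pink look-alike of the cup_top alone.

How it is judged (in metres and radians):
On the way, in this order (a step that is already met when the one before it is completed fails the run):
1. the knob is pulled fully out (value of joint bolt above 0.041 m), for 0.2 s.
2. the loose cup is nested upright in the stack and let go (horizontal distance between cup and cup_top below 0.005 m and z of cup in the frame of cup_top between 0.0125 and 0.0165 m and angle between cup's own z axis and vertical below 0.07 rad and contact force between the fingers and cup below 0.05 N and linear speed of cup below 0.02 m/s), for 0.2 s.
At the end, for the whole second after the job is handed in: Knob home (within 4 mm). Loose cup released, at rest, upright (0.07 rad) in the top cup: axes within 5 mm, underside 12.5 to 16.5 mm above that cup's. All three cups upright in the stand: lowest within 9 mm, top one within 12 mm of the seat point and its underside below 43 mm (all of step 2 and value of joint bolt below 0.004 m and horizontal distance between cup and stand_seat below 0.012 m and horizontal distance between cup_low and stand_seat below 0.009 m and z of cup in the frame of stand below 0.043 m and angle between each of cup_low, cup_top's own z axis and vertical below 0.07 rad); the robot touches nothing.
It fails at once if the cup is dropped into the stack (it falls free of the fingers faster than 0.5 m/s over the stand) (horizontal distance between cup and stand_seat below 0.05 m and linear speed of cup above 0.5 m/s and contact force between the fingers and cup below 0.05 N).
It fails at once if one of the other things on the desk is moved by more than 25 mm (distance of any of beaker, dish, brush, glue, folder, remover from where it was at the start of the episode above 0.025 m).
It also fails if it takes over 58 s, if anything falls off the work surface, if the arm or the gripper's body presses on something with over 40 N, if the wrist force passes 120 N, or if a joint passes its speed limit or range.

### The arm

A 6-joint arm with a two-finger parallel gripper is mounted at the origin on the work surface. World frame = base frame: x ahead of the robot, y to its left, z up, the work surface at z = 0. Lengths are in mm, angles in rad, forces in N, time in s.
With the tool pointing down it reaches from about 325 to 750 mm from the base axis. Payload 7.6 kg.
Tool frame: the origin (TCP) lies midway between the tips of the shut fingers; the grasp point (between the pads) lies 19 mm behind it; z points along the fingers, y is the line along which they close (so a half turn about z gives the same grasp; the last joint's range is limited). The gripper opens to 85 mm and grips with 20 to 120 N. Pads are 22 mm wide; open, the fingers measure 114 mm over their backs; the gripper's body (76 mm by 85 mm) begins 54 mm behind the grasp point. The pads swing forward as they close: fully open they stand 13 mm farther back than shut.
Start: joints at [1.278, 0.052, 1.401, -0, 1.689, -0.07], TCP at [115.986, 512.048, 231.323] pointing down, gripper open.
Joint ranges: [-2.9, 2.9], [-0.91, 2.17], [0.12, 2.37], [-1.06, 4.2], [0.26, 2.73], [-2.93, 2.93]. Speed limits (rad/s): [2.57, 2.57, 3.01, 3.14, 3.14, 3.14].

### API

Orientations are given as a unit quaternion [x, y, z, w].
In Python, from cell import sense, read_camera, hand_in gives the robot as it stands.
- The arm moves only by the tool jog_arm, never from a script. Its argument "targets" is a list of rows, each a list of 3 entries, a list of its own where there are three numbers: the finger opening in m, from 0 to 0.0854, then the shift along the tool's x, y, z in m, then the turn, a rotation vector about the tool's x, y, z in rad. A call has 1 to 20 rows; each row is the pose to reach, as a shift and turn from the pose commanded when the call began, along the tool's axes at that moment; what a row does not reach only later rows make up. A row lasts 1/10 s, in which the tool goes at most 50 mm and 8.59 degrees, less where a joint would pass 70% of its speed; a pose out of reach is approached as far as the arm can. A call with a gripper value outside its range is refused whole. The fingers move at their own pace and stop on an object; "squeeze" is the grip in N (left out, the last holds). Time passes only in rows, so rows that repeat a pose let the fingers close. It gives the time, the measured TCP pose, the force, the opening and the grip force at its end, in the units of the state.
- sense(): the state, without advancing time (a new reading comes with each control period).
- read_camera(name): name is "scene" or "side" or "wrist"; returns a dict with "image" (384x512x3 uint8, red, green, blue), "z_map" (384x512 float32, mm along the optical axis (not along the pixel's ray), 0 where there is no reading), "camera_matrix" (3x3 intrinsics, pixels), "dist" ([k1, k2, p1, p2, k3] as OpenCV has them; the pictures are not rectified), "extrinsics" (4x4, takes a point from world to camera coordinates); the wrist camera has in their place "T_tool_cam" (4x4, takes a point from camera to tool coordinates, whose origin is the TCP and whose axes are the flange's). Camera axes: x right, y up, looking along -z (the intrinsics and any distortion apply to the point x, -y, -z); pixel columns grow to the right and rows downward; lengths in mm; the calibration is good to about 2 mm. A picture is of the moment at which its call begins: read the wrist's pose just before it.
- hand_in(): hands the job in; it is judged then, once.
The state is a dict: "clock": time; "joint_positions": joint angles; "dq": joint speeds; "joint_torque": joint torques, N m; "ee_pos": TCP position; "tool_rot": TCP orientation; "ft_force": force on the tool from outside, world axes, zero at the start; "torque": the same for the moment, N m; "width": opening from 0.0 (shut) to 1.0 (fully open); "gripper_force": force on a finger pad.
Only numpy, scipy, OpenCV 4.12 (cv2) and the standard library are available. Lean on these libraries where they do the work, as an engineer would, in place of code of your own. Each camera call takes 0.05 s, during which the arm holds its last target. There are 200 camera calls.

## Working session

There is one attempt and no reset: what is moved stays moved. The work goes in short steps, Python scripts to look and compute and a tool call to move; the robot and the scene stay as the last step left them, time stands still between calls to the robot, and variables do not carry over. Pictures are saved under pics/ and viewed, at most 10 in all, crops included, and the job is handed in when it is done.

Besides the shell and the picture viewer there is one more tool, called after "Emit:" as name([rows], argument=value, ...), one row to a line, values as JSON. jog_arm: Moves the arm, as the interface text tells. Its arguments: {"type":"object","properties":{"targets":{"type":"array","items":{"type":"array"}},"squeeze":{"type":"number"}},"required":["targets"]}

```bash
mkdir -p pics; cat > h.py <<'E'
import numpy as np, cv2
from cell import sense, read_camera, hand_in
def save(n,im,s=1): cv2.imwrite(f'pics/{n}.png',cv2.resize(im,None,fx=s,fy=s,interpolation=cv2.INTER_CUBIC)[...,::-1])
def T_world_cam(c,st=None):
    if 'extrinsics' in c: return np.linalg.inv(np.array(c['extrinsics']))
    from scipy.spatial.transform import Rotation as R
    T=np.eye(4);T[:3,:3]=R.from_quat(st['tool_rot']).as_matrix();T[:3,3]=st['ee_pos']
    return T@np.array(c['T_tool_cam'])
def rays(c,uv,T):
    p=cv2.undistortPoints(np.array(uv,float).reshape(-1,1,2),np.array(c['camera_matrix'],float),np.array(c['dist'],float))[:,0]
    d=np.c_[p[:,0],-p[:,1],-np.ones(len(p))]
    return T[:3,3],d@T[:3,:3].T
def on_plane(c,uv,T,z):
    o,d=rays(c,uv,T); return o+d*((z-o[2])/d[:,2])[:,None]
def by_depth(c,uv,T):
    o,d=rays(c,uv,T); z=np.array([c['z_map'][int(v),int(u)] for u,v in uv]); return o+d*z[:,None]
E
python3 - <<'E'
from h import *
import pickle
s=sense();print(s)
cs={}
for n in('scene','side','wrist'):
    c=read_camera(n);cs[n]=c
    print(n,c['camera_matrix'],c['dist'],T_world_cam(c,s)[:3].round(2).tolist())
pickle.dump((s,cs),open('c0.pkl','wb'))
save('a',np.hstack([cs['scene']['image'],cs['side']['image']]),0.78)
E
```

```text
{'clock': 0.0, 'joint_positions': array([ 1.27770379e+00,  5.28125486e-02,  1.40175185e+00, -3.32675339e-05,
        1.68859800e+00, -7.02804585e-02]), 'dq': array([ 0.00123146,  0.0005776 ,  0.0008087 ,  0.00097058, -0.0018951 ,
        0.00080102]), 'joint_torque': array([-9.10339131e-04, -3.81666005e+01, -3.60185444e+01, -2.30761379e-04,
        6.33738891e-03,  1.73626779e-05]), 'ee_pos': array([115.8977936 , 511.72991989, 230.47141272]), 'tool_rot': array([ 1.11177628e-01,  9.93800241e-01, -7.74935078e-04, -1.25568710e-04]), 'ft_force': array([0.32577569, 0.3554993 , 0.13777748]), 'torque': array([0.0264577 , 0.02266849, 0.03950617]), 'gripper_force': 0.0, 'width': 1.0004519303993464}
scene [[380.59342974   0.         261.56977952]
 [  0.         380.59342974 188.69803825]
 [  0.           0.           1.        ]] [-0.00451166  0.          0.          0.          0.        ] [[-0.67, -0.57, 0.48, 1029.11], [0.75, -0.5, 0.44, 440.17], [-0.02, 0.65, 0.76, 812.7]]
side [[374.40169216   0.         256.62252927]
 [  0.         374.40169216 197.62424033]
 [  0.           0.           1.        ]] [-0.01220884  0.          0.          0.          0.        ] [[-1.0, 0.03, -0.09, 481.43], [-0.1, -0.53, 0.84, 738.51], [-0.02, 0.85, 0.53, 535.6]]
wrist [[272.27124952   0.         257.37184722]
 [  0.         272.27124952 190.46100535]
 [  0.           0.           1.        ]] [-0.02475612  0.          0.          0.          0.        ] [[0.22, -0.92, -0.32, 34.8], [0.98, 0.21, 0.07, 529.18], [0.0, -0.32, 0.95, 371.98]]
```

View pics/a.png

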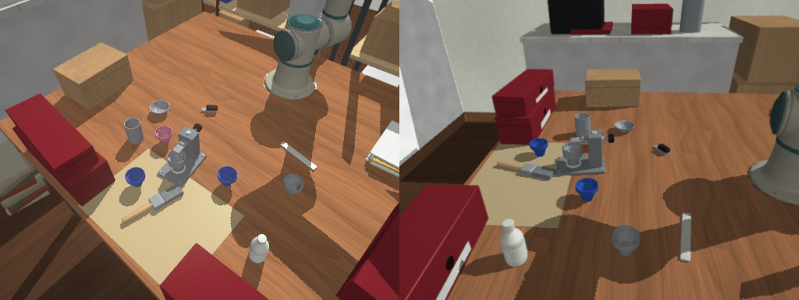

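The left half is the scene view. Things that could be taken for the cup, in 0.78-scaled scene pixels:
- grey flared cup (293,184), which is my choice
- blue cups (135,177) and (227,176)
- pink cup (163,134)
- straight-sided beaker (133,130)
- shallow dish (159,107)
- cup in the stand (177,160)

The knob is at (197,127). Next I'll check the choice in a close crop.

```bash
python3 - <<'E'
from h import *
import pickle
s,cs=pickle.load(open('c0.pkl','rb'))
a=cs['scene']['image'];b=cs['side']['image']
A=cv2.resize(a[120:270,150:410],None,fx=1.5,fy=1.5);B=cv2.resize(b[130:350,180:400],None,fx=1.6,fy=1.6)
C=cv2.resize(cs['wrist']['image'],(390,292))
im=np.zeros((520,750,3),np.uint8);im[:225,:390]=A;im[:352,395:395+352]=B;im[227:519,:390]=C
save('b',im)
c=cs['scene'];T=T_world_cam(c)
# height map: report blobs above the desk
vv,uu=np.mgrid[0:384,0:512];uv=np.c_[uu.ravel(),vv.ravel()]
P=by_depth(c,uv,T).reshape(384,512,3);P[c['z_map']==0]=0
m=((P[...,2]>12)&(P[...,2]<140)&(P[...,0]>200)&(P[...,0]<850)&(abs(P[...,1])<500)).astype(np.uint8)
n,l,st,ce=cv2.connectedComponentsWithStats(m)
for i in range(1,n):
    if st[i,4]>40: q=P[l==i]; print(st[i],q.min(0).round(),q.max(0).round(), a[l==i].mean(0).round())
E
```

```text
[192 128  25  19 235] [ 455. -340.   12.] [ 533. -259.   30.] [132. 128. 127.]
[264 134  15   8 100] [ 338. -164.   12.] [ 379. -121.   28.] [77. 60. 51.]
[159 151  25  31 584] [ 623. -288.   12.] [ 682. -227.   81.] [110. 106. 105.]
[ 212  158   50   66 1702] [522. -79.  12.] [683.  -1. 126.] [114. 113. 113.]
[199 161  22  22 377] [ 561. -199.   12.] [ 623. -134.   54.] [158.  98. 112.]
[119 192  28  44 479] [ 820. -225.   12.] [ 850. -158.  140.] [101.  43.  42.]
[471 199  35  22 354] [200. 421.  12.] [223. 500.  46.] [164. 149. 116.]
[279 213  25  24 486] [555.  89.  12.] [617. 151.  55.] [ 64.  73. 127.]
[160 214  26  25 493] [ 750. -129.   12.] [810. -66.  53.] [ 68.  79. 131.]
[362 223  28  26 539] [446. 263.  12.] [510. 324.  53.] [ 99. 101. 102.]
[175 232  60  42 795] [695. -15.  12.] [849.  45.  25.] [151. 148. 140.]
[319 300  26  37 714] [694. 308.  12.] [741. 356. 114.] [161. 161. 156.]
[ 245  311   99   73 1478] [820. 217. 106.] [850. 420. 114.] [146.  48.  54.]
```

View pics/b.png

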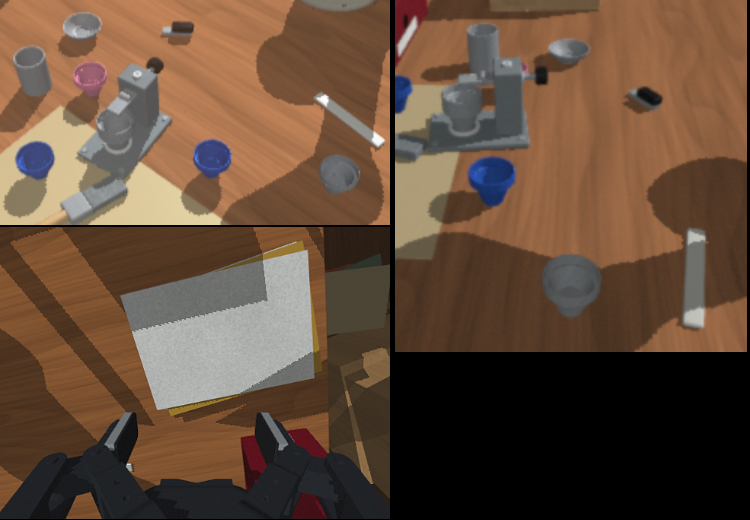

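The crop confirms the choice: the grey flared cup is at (340,175) in the upper-left crop. The knob is the dark disc at (155,65), and its axis runs along the block. Now I'll measure the stand and the cup precisely.

```bash
cat > m.py <<'E'
from h import *
import pickle
s,cs=pickle.load(open('c0.pkl','rb'))
vv,uu=np.mgrid[0:384,0:512];uv=np.c_[uu.ravel(),vv.ravel()]
def box(Q,lo,hi): return ((Q>=lo)&(Q<=hi)).all(-1)
for n in('scene','side'):
    c=cs[n];T=T_world_cam(c);im=c['image'].astype(int)
    P=by_depth(c,uv,T).reshape(384,512,3);P[c['z_map']==0]=0
    print(n,'desk z',np.median(P[box(P,[380,0,-15],[440,200,15])][:,2]))
    b=box(P,[490,-120,112],[700,40,122]);q=P[b]; r=cv2.minAreaRect(q[:,:2].astype(np.float32));print('blocktop',b.sum(),r,q[:,2].mean(), q.mean(0))
    k=box(P,[470,-120,75],[600,40,115])&(im.max(-1)<60);q=P[k];print('knob',k.sum(),q.mean(0).round(1),q.min(0).round(),q.max(0).round(), np.argwhere(k).mean(0) if k.any() else '')
    t=box(P,[490,-120,97],[700,40,104])&(im.max(-1)>=60);q=P[t];print('tongue',t.sum(),q.mean(0).round(1),q.min(0).round(1),q.max(0).round(1))
    t=box(P,[560,-120,7],[720,40,13]);q=P[t];print('plate',t.sum(),cv2.minAreaRect(q[:,:2].astype(np.float32)))
    for nm,lo,hi in(('loose',[440,255,38],[520,335,60]),('top',[590,-90,62],[720,30,84])):
        t=box(P,lo,hi);q=P[t];x,y=q[:,0],q[:,1]
        # circle fit of outer rim points
        R=cv2.minEnclosingCircle(q[:,:2].astype(np.float32));print(nm,t.sum(),R,q[:,2].max())
E
python3 m.py
```

```text
scene desk z 0.4897309453988328
blocktop 292 ((564.908935546875, -48.87995147705078), (78.07473754882812, 56.302005767822266), 8.724234580993652) 117.84060420391629 [583.90643359 -44.08830552 117.8406042 ]
knob 18 [535.3 -45.5 101.2] [524. -58.  92.] [542. -40. 108.] [165.         254.27777778]
tongue 232 [615.6 -38.2 100.6] [521.7 -69.   97. ] [657.3 -15.5 104. ]
plate 864 ((636.2921752929688, -37.98558807373047), (143.11253356933594, 100.81795501708984), 8.878053665161133)
loose 243 ((478.0533142089844, 293.2081298828125), 32.28078842163086) 53.10710755452703
top 257 ((635.5272216796875, -33.27873611450195), 47.71030044555664) 83.91420819321877
side desk z 1.285607971372599
blocktop 218 ((567.2364501953125, -45.054412841796875), (71.3748779296875, 56.448795318603516), 7.366642951965332) 118.26839837766359 [581.71178661 -37.79194659 118.26839838]
knob 74 [531.4 -44.8 103.7] [524. -57.  89.] [539. -37. 112.] [176.86486486 271.01351351]
tongue 203 [608.2 -32.7 100.8] [521.8 -57.   97.1] [657.2 -14.9 104. ]
plate 787 ((635.7783203125, -30.037948608398438), (169.7476806640625, 110.66667938232422), 10.510770797729492)
loose 571 ((478.0459289550781, 293.46368408203125), 32.24665451049805) 53.04020111907295
top 308 ((635.13623046875, -33.3793830871582), 47.13434600830078) 83.64800679157992
```

```bash
cat >> m.py <<'E'
print('-----')
for n in('scene','side'):
    c=cs[n];T=T_world_cam(c);im=c['image'].astype(int)
    P=by_depth(c,uv,T).reshape(384,512,3);P[c['z_map']==0]=0
    b=(box(P,[545,-90,115.5],[700,40,121])).astype(np.uint8)
    nn,l,st,_=cv2.connectedComponentsWithStats(b,connectivity=4);i=1+np.argmax(st[1:,4]);q=P[l==i]
    print('block',cv2.minAreaRect(q[:,:2].astype(np.float32)),len(q))
    t=box(P,[600,-90,97],[700,40,104]);q=P[t];print('tongue',cv2.minAreaRect(q[:,:2].astype(np.float32)),len(q))
    t=box(P,[600,-90,70],[720,40,78]);q=P[t];print('rim',cv2.minEnclosingCircle(q[:,:2].astype(np.float32)),len(q),q.min(0).round(1),q.max(0).round(1))
    t=box(P,[500,-120,7],[730,60,13]);q=P[t];print('plate',q.min(0).round(),q.max(0).round(),cv2.minAreaRect(q[:,:2].astype(np.float32)))
E
python3 m.py | sed -n '/---/,$p'
```

```text
-----
block ((581.8709716796875, -46.31288146972656), (42.55568313598633, 54.93418884277344), 8.392589569091797) 243
tongue ((629.368896484375, -45.29170227050781), (55.66707992553711, 41.928077697753906), 6.184475421905518) 183
rim ((641.4163818359375, -34.8997917175293), 41.32653045654297) 89 [600.1 -66.4  70. ] [682.4  -4.7  78. ]
plate [547. -84.   7.] [729.  48.  13.] ((652.2581176757812, -32.76493835449219), (191.5966033935547, 121.19310760498047), 18.07002067565918)
block ((581.840576171875, -43.21925354003906), (41.92302322387695, 56.53202438354492), 7.624629974365234) 189
tongue ((629.6209716796875, -37.18185043334961), (53.25083923339844, 27.34311294555664), 7.717692852020264) 131
rim ((652.6618041992188, -34.243831634521484), 32.063480377197266) 112 [622.4 -65.8  70. ] [682.2  -3.4  76.8]
plate [548. -96.   7.] [728.  49.  13.] ((644.3487548828125, -24.21686553955078), (188.72467041015625, 118.98666381835938), 10.510770797729492)
```

```bash
cat >> h.py <<'E'
from scipy.spatial.transform import Rotation as R
O=np.array([652.2,-34.7,0]);YAW=0.142
def stand(p): return O+R.from_euler('z',YAW).apply(np.array(p,float))
RT=R.from_matrix(np.array([[-np.cos(YAW),-np.sin(YAW),0],[-np.sin(YAW),np.cos(YAW),0],[0,0,-1]]).T)
def go(*targets):
    s=sense();R0=R.from_quat(s['tool_rot']);p=s['ee_pos'];print('tcp',p.round(1),'stand',R.from_euler('z',-YAW).apply(p-O).round(1),'w',s['width'],'F',s['ft_force'].round(1))
    for t in targets: print('->',np.round(t,1),'shift',(R0.inv().apply(np.array(t)-p)/1000).round(4),'turn',(R0.inv()*RT).as_rotvec().round(4))
E
python3 -c "
from h import *
go(stand([-122,0,170]),stand([-122,0,78]))"
```

```text
tcp [115.9 511.8 230.7] stand [-453.5  616.9  230.7] w 0.995601514480062 F [0.4 0.7 0.3]
-> [531.4 -52.  170. ] shift [-0.5298 -0.458   0.0612] turn [-1.200e-03 -3.000e-04 -3.648e-01]
-> [531.4 -52.   78. ] shift [-0.5298 -0.4579  0.1532] turn [-1.200e-03 -3.000e-04 -3.648e-01]
```

Emit:
jog_arm([
  [0.085,[-0.53,-0.458,0.02],[0,0,-0.365]],
  [0.085,[-0.53,-0.458,0.02],[0,0,-0.365]],
  [0.085,[-0.53,-0.458,0.02],[0,0,-0.365]],
  [0.085,[-0.53,-0.458,0.02],[0,0,-0.365]],
  [0.085,[-0.53,-0.458,0.02],[0,0,-0.365]],
  [0.085,[-0.53,-0.458,0.02],[0,0,-0.365]],
  [0.085,[-0.53,-0.458,0.02],[0,0,-0.365]],
  [0.085,[-0.53,-0.458,0.02],[0,0,-0.365]],
  [0.085,[-0.53,-0.458,0.02],[0,0,-0.365]],
  [0.085,[-0.53,-0.458,0.02],[0,0,-0.365]],
  [0.085,[-0.53,-0.458,0.02],[0,0,-0.365]],
  [0.085,[-0.53,-0.458,0.02],[0,0,-0.365]],
  [0.085,[-0.53,-0.458,0.061],[0,0,-0.365]],
  [0.085,[-0.53,-0.458,0.061],[0,0,-0.365]],
  [0.085,[-0.53,-0.458,0.061],[0,0,-0.365]],
  [0.085,[-0.53,-0.458,0.061],[0,0,-0.365]],
  [0.085,[-0.53,-0.458,0.061],[0,0,-0.365]],
  [0.085,[-0.53,-0.458,0.061],[0,0,-0.365]],
  [0.085,[-0.53,-0.458,0.061],[0,0,-0.365]],
  [0.085,[-0.53,-0.458,0.061],[0,0,-0.365]],
], squeeze=40)

```text
clock: 2.15
ee_pos: [531.6, -51.0, 171.0]
tool_rot: [-0.072, 0.997, -0.0, 0.001]
ft_force: [0.5, 0.4, -0.4]
width: 0.995
gripper_force: 0.0
```

```bash
python3 -c "
from h import *
go(stand([-122,0,170]),stand([-122,0,78]))
print(sense()['dq'].round(2))
s=sense();c=read_camera('wrist');im=c['image'].copy();T=T_world_cam(c,s)
# project expected knob top centre
X=np.linalg.inv(T)@np.r_[stand([-122,0,111]),1];K=c['camera_matrix'];print(K[0][0]*X[0]/-X[2]+K[0][2],K[1][1]*-X[1]/-X[2]+K[1][2])
save('w1',im)"
```

```text
tcp [531.6 -51.  171. ] stand [-121.6    0.9  171. ] w 0.9945393905512604 F [ 0.5  0.4 -0.4]
-> [531.4 -52.  170. ] shift [ 0.0004 -0.0009  0.001 ] turn [-0.0002  0.0012  0.0013]
-> [531.4 -52.   78. ] shift [ 0.0005 -0.0009  0.093 ] turn [-0.0002  0.0012  0.0013]
[-0.    0.01 -0.    0.   -0.   -0.  ]
257.3911667423298 206.94232177174663
```

View pics/w1.png

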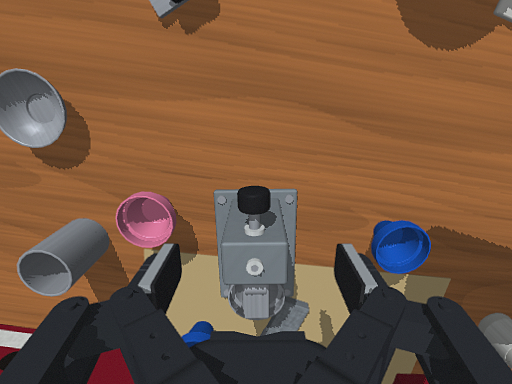

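The wrist view has the knob at (254,200), about 2 px left of where I predicted it, so within 1–2 mm. I'll descend, close on it and check.

Emit:
jog_arm([
  [0.06,[0.0,-0.002,0.02],[0,0,0]],
  [0.06,[0.0,-0.002,0.045],[0,0,0]],
  [0.06,[0.0,-0.002,0.07],[0,0,0]],
  [0.06,[0.0,-0.002,0.085],[0,0,0]],
  [0.06,[0.0,-0.002,0.093],[0,0,0]],
  [0.06,[0.0,-0.002,0.093],[0,0,0]],
  [0.02,[0.0,-0.002,0.093],[0,0,0]],
  [0.02,[0.0,-0.002,0.093],[0,0,0]],
  [0.02,[0.0,-0.002,0.093],[0,0,0]],
  [0.02,[0.0,-0.002,0.093],[0,0,0]],
  [0.02,[0.0,-0.002,0.093],[0,0,0]],
  [0.02,[0.0,-0.002,0.093],[0,0,0]],
], squeeze=40)

```text
clock: 3.4
ee_pos: [532.7, -54.2, 78.7]
tool_rot: [-0.071, 0.997, -0.001, 0.001]
ft_force: [-0.7, -2.6, 5.9]
width: 0.313
gripper_force: 39.4
```

Emit:
jog_arm([
  [0.02,[0.004,0,0],[0,0,0]],
  [0.02,[0.01,0,0],[0,0,0]],
  [0.02,[0.016,0,0],[0,0,0]],
  [0.02,[0.022,0,0],[0,0,0]],
  [0.02,[0.028,0,0],[0,0,0]],
  [0.02,[0.034,0,0],[0,0,0]],
  [0.02,[0.04,0,0],[0,0,0]],
  [0.02,[0.044,0,0],[0,0,0]],
  [0.02,[0.046,0,0],[0,0,0]],
  [0.02,[0.046,0,0],[0,0,0]],
  [0.02,[0.046,0,0],[0,0,0]],
], squeeze=60)

```text
clock: 4.5
ee_pos: [488.3, -61.2, 78.9]
tool_rot: [-0.071, 0.997, -0.001, 0.003]
ft_force: [6.9, -4.5, 2.8]
width: 0.302
gripper_force: 59.5
```

```bash
python3 -c "
from h import *
go(stand([-167,0,78]))"
```

```text
tcp [488.3 -61.2  78.9] stand [-166.    -3.    78.9] w 0.3020868109816363 F [ 6.9 -4.5  2.8]
-> [486.9 -58.3  78. ] shift [0.001  0.003  0.0009] turn [-0.0028  0.0055 -0.0002]
```

Emit:
jog_arm([
  [0.06,[0.046,0,0],[0,0,0]],
  [0.06,[0,0,0],[0,0,0]],
  [0.06,[0,0,0],[0,0,0]],
  [0.06,[0,0,0],[0,0,0]],
  [0.06,[0,0,-0.03],[0,0,0]],
  [0.085,[0,0,-0.08],[0,0,0]],
  [0.085,[0,0,-0.1],[0,0,0]],
  [0.085,[0,0,-0.1],[0,0,0]],
])

```text
clock: 5.3
ee_pos: [489.2, -60.8, 183.0]
tool_rot: [-0.071, 0.997, -0.001, 0.005]
ft_force: [0.3, -0.3, -0.6]
width: 0.996
gripper_force: 0.0
```

The first row of that call carried a stray 46 mm shift while the fingers were opening. I'll check the bolt, and measure the stack and the cup again from here.

```bash
python3 - <<'E'
from h import *
import pickle
s=sense();cs={n:read_camera(n) for n in('scene','side','wrist')};pickle.dump((s,cs),open('c1.pkl','wb'))
go(np.array([478,293.3,150]))
save('w2',np.hstack([cs['wrist']['image'][100:330,130:390],cv2.resize(cs['side']['image'][130:260,170:320],(265,230))]),1.4)
E
sed 's/c0.pkl/c1.pkl/' m.py > m1.py; python3 m1.py | sed -n '/---/,$p'; python3 m1.py | grep -E 'knob|loose'
```

```text
tcp [486.5 -60.3 176.9] stand [-167.7   -1.9  176.9] w 0.9939370387480777 F [ 0.9  0.6 -0.7]
-> [478.  293.3 150. ] shift [-0.0417  0.3512  0.027 ] turn [ 0.0003 -0.0003  0.0002]m1.py:11: RuntimeWarning: Mean of empty slice.
  k=box(P,[470,-120,75],[600,40,115])&(im.max(-1)<60);q=P[k];print('knob',k.sum(),q.mean(0).round(1),q.min(0).round(),q.max(0).round(), np.argwhere(k).mean(0) if k.any() else '')
  ret = um.true_divide(
Traceback (most recent call last):
  File "m1.py", line 11, in <module>
    k=box(P,[470,-120,75],[600,40,115])&(im.max(-1)<60);q=P[k];print('knob',k.sum(),q.mean(0).round(1),q.min(0).round(),q.max(0).round(), np.argwhere(k).mean(0) if k.any() else '')
                                                                                                       ~~~~~^^^
ValueError: zero-size array to reduction operation minimum which has no identity
m1.py:11: RuntimeWarning: Mean of empty slice.
  k=box(P,[470,-120,75],[600,40,115])&(im.max(-1)<60);q=P[k];print('knob',k.sum(),q.mean(0).round(1),q.min(0).round(),q.max(0).round(), np.argwhere(k).mean(0) if k.any() else '')
  ret = um.true_divide(
Traceback (most recent call last):
  File "m1.py", line 11, in <module>
    k=box(P,[470,-120,75],[600,40,115])&(im.max(-1)<60);q=P[k];print('knob',k.sum(),q.mean(0).round(1),q.min(0).round(),q.max(0).round(), np.argwhere(k).mean(0) if k.any() else '')
                                                                                                       ~~~~~^^^
ValueError: zero-size array to reduction operation minimum which has no identity
```

View pics/w2.png

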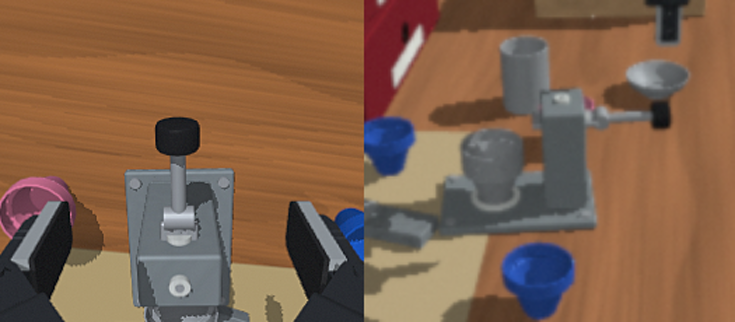

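The wrist crop shows the rod extended and the knob at (177,135). In the side crop the mouth of the stack at (492,150) is uncovered, so the bolt is out. Next I'll move over the loose cup.

Emit:
jog_arm([
  [0.085,[-0.042,0.351,0.02],[0,0,0]],
  [0.085,[-0.042,0.351,0.02],[0,0,0]],
  [0.085,[-0.042,0.351,0.02],[0,0,0]],
  [0.085,[-0.042,0.351,0.02],[0,0,0]],
  [0.085,[-0.042,0.351,0.02],[0,0,0]],
  [0.085,[-0.042,0.351,0.02],[0,0,0]],
  [0.085,[-0.042,0.351,0.02],[0,0,0]],
  [0.085,[-0.042,0.351,0.027],[0,0,0]],
  [0.085,[-0.042,0.351,0.027],[0,0,0]],
  [0.085,[-0.042,0.351,0.027],[0,0,0]],
  [0.085,[-0.042,0.351,0.027],[0,0,0]],
  [0.085,[-0.042,0.351,0.027],[0,0,0]],
])

```text
clock: 6.65
ee_pos: [478.7, 292.0, 150.7]
tool_rot: [-0.07, 0.998, 0.0, 0.0]
ft_force: [-0.1, 0.2, 0.7]
width: 0.999
gripper_force: 0.0
```

```bash
python3 - <<'E'
from h import *
import pickle
s,cs=pickle.load(open('c1.pkl','rb'))
vv,uu=np.mgrid[0:384,0:512];uv=np.c_[uu.ravel(),vv.ravel()]
def box(Q,lo,hi): return ((Q>=lo)&(Q<=hi)).all(-1)
def fit(q):
    A=np.c_[2*q[:,:2],np.ones(len(q))];x=np.linalg.lstsq(A,(q[:,:2]**2).sum(1),rcond=None)[0];return x[:2].round(2),np.sqrt(x[2]+x[0]**2+x[1]**2).round(2)
for n in('scene','side'):
    c=cs[n];T=T_world_cam(c);P=by_depth(c,uv,T).reshape(384,512,3);P[c['z_map']==0]=0
    for nm,lo,hi in(('top',[610,-85,64],[700,20,79]),('loose',[430,245,40],[530,345,60])):
        t=box(P,lo,hi);q=P[t];m=q[:,2].max()
        print(n,nm,t.sum(),m.round(1),q.min(0).round(1),q.max(0).round(1),cv2.minEnclosingCircle(q[:,:2].astype(np.float32)),fit(q[q[:,2]>m-5]))
s=sense();c=read_camera('wrist');T=T_world_cam(c,s);P=by_depth(c,uv,T).reshape(384,512,3);P[c['z_map']==0]=0
t=box(P,[430,245,40],[530,345,60]);q=P[t];print('wrist',t.sum(),q.min(0).round(1),q.max(0).round(1),cv2.minEnclosingCircle(q[:,:2].astype(np.float32)),fit(q[q[:,2]>46]))
go(np.array([478,293.3,34]))
E
```

```text
scene top 187 77.3 [621.3 -66.7  64. ] [682.6  -4.5  77.3] ((651.6616821289062, -36.43320846557617), 32.10159683227539) (array([651.95, -35.54]), np.float64(29.74))
scene loose 193 52.9 [445.8 262.5  40. ] [508.8 323.8  52.9] ((477.3368225097656, 293.1391906738281), 32.02471160888672) (array([477.37, 293.03]), np.float64(29.89))
side top 232 77.3 [622.7 -66.4  64. ] [682.2  -2.1  77.3] ((653.4403686523438, -34.46176528930664), 32.41914749145508) (array([652.96, -34.46]), np.float64(29.71))
side loose 428 53.8 [446.8 263.   40. ] [508.  325.2  53.8] ((477.3493347167969, 294.16717529296875), 31.78468132019043) (array([477.79, 294.19]), np.float64(29.81))
wrist 727 [445.7 261.9  40.1] [507.4 323.2  50.8] ((476.54180908203125, 292.55865478515625), 31.046632766723633) (array([476.27, 292.47]), np.float64(29.64))
tcp [478.7 292.2 150.8] stand [-125.5  348.2  150.8] w 0.9938298123561279 F [ 1.  -0.6 -0.2]
-> [478.  293.3  34. ] shift [0.0006 0.0011 0.1168] turn [ 0.0003  0.0007 -0.0014]
```

Emit:
jog_arm([
  [0.085,[0.0015,0.0005,0.03],[0,0,0]],
  [0.085,[0.0015,0.0005,0.06],[0,0,0]],
  [0.085,[0.0015,0.0005,0.085],[0,0,0]],
  [0.085,[0.0015,0.0005,0.105],[0,0,0]],
  [0.085,[0.0015,0.0005,0.116],[0,0,0]],
  [0.085,[0.0015,0.0005,0.116],[0,0,0]],
  [0.085,[0.0015,0.0005,0.116],[0,0,0]],
])

```text
clock: 7.4
ee_pos: [477.3, 293.6, 35.4]
tool_rot: [-0.071, 0.997, 0.0, 0.001]
ft_force: [0.1, 0.1, 0.3]
width: 0.995
gripper_force: 0.0
```

```bash
python3 - <<'E'
from h import *
go(np.array([477,293,34]))
c=read_camera('side');save('g1',np.hstack([c['image'][210:340,230:380],read_camera('wrist')['image'][230:360,180:330]]),2.6)
E
```

```text
tcp [477.3 293.6  35.4] stand [-126.7  349.7   35.4] w 0.9945542913192604 F [0.1 0.1 0.3]
-> [477 293  34] shift [ 0.0004 -0.0005  0.0014] turn [ 0.0006  0.0014 -0.0001]
```

View pics/g1.png

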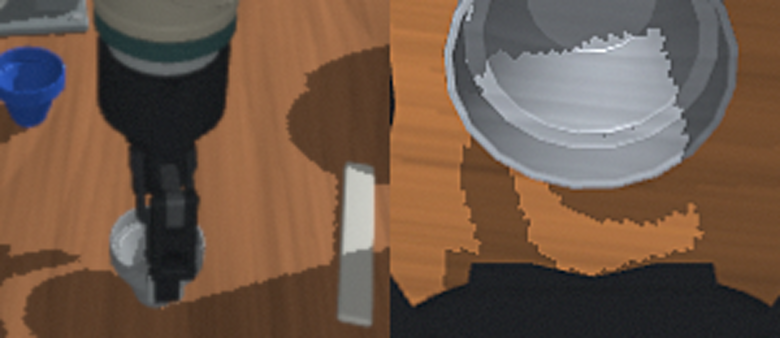

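The side crop shows the finger across the cup at (160,250), and the wrist crop shows the cup centred. I'll close on the lip.

Emit:
jog_arm([
  [0.07,[0,-0.0005,0.001],[0,0,0]],
  [0.066,[0,-0.0005,0.001],[0,0,0]],
  [0.062,[0,-0.0005,0.001],[0,0,0]],
  [0.056,[0,-0.0005,0.001],[0,0,0]],
  [0.056,[0,-0.0005,0.001],[0,0,0]],
  [0.056,[0,-0.0005,0.001],[0,0,0]],
  [0.056,[0,-0.0005,0.001],[0,0,0]],
  [0.056,[0,-0.0005,0.001],[0,0,0]],
], squeeze=30)

```text
clock: 8.3
ee_pos: [477.2, 293.2, 34.3]
tool_rot: [-0.071, 0.997, 0.0, 0.001]
ft_force: [-0.3, -0.3, 6.7]
width: 0.71
gripper_force: 32.0
```

Emit:
jog_arm([
  [0.056,[0,0,-0.005],[0,0,0]],
  [0.056,[0,0,-0.02],[0,0,0]],
  [0.056,[0,0,-0.05],[0,0,0]],
  [0.056,[0,0,-0.09],[0,0,0]],
  [0.056,[0,0,-0.12],[0,0,0]],
  [0.056,[0,0,-0.13],[0,0,0]],
  [0.056,[0,0,-0.13],[0,0,0]],
  [0.056,[0,0,-0.13],[0,0,0]],
])

```text
clock: 9.1
ee_pos: [476.1, 292.6, 161.5]
tool_rot: [-0.071, 0.997, -0.001, -0.001]
ft_force: [0.0, -0.5, -2.7]
width: 0.71
gripper_force: 33.2
```

```bash
cat > cupm.py <<'E'
from h import *
import sys
vv,uu=np.mgrid[0:384,0:512];uv=np.c_[uu.ravel(),vv.ravel()]
def box(Q,lo,hi): return ((Q>=lo)&(Q<=hi)).all(-1)
def cloud(n):
    s=sense();c=read_camera(n);T=T_world_cam(c,s);P=by_depth(c,uv,T).reshape(384,512,3);P[c['z_map']==0]=0
    return P,c['image'],s
E
python3 - <<'E'
from cupm import *
p=sense()['ee_pos'];ims=[]
for n in('scene','side','wrist'):
    P,im,s=cloud(n);g=(im.max(-1)>60)
    t=box(P,p+[-45,-45,-45],p+[45,45,30])&g;q=P[t];print(n,t.sum(),(q.min(0)-p).round(1),(q.max(0)-p).round(1))
    r,cc=np.argwhere(t).mean(0).astype(int);r=min(max(r,75),308);cc=min(max(cc,75),436);ims.append(im[r-75:r+75,cc-75:cc+75])
save('g2',np.hstack(ims),1.7)
go(stand([0,0,155]),np.array([652.4,-35,155]))
E
```

```text
scene 727 [-31.6 -43.  -33.9] [32.6 42.4 28.5]
side 772 [-30.3 -31.4 -35.2] [30.8 43.8 30. ]
wrist 10048 [-32.2 -44.9 -23.2] [30.7 41.8 29.9]
tcp [476.  292.6 161.1] stand [-128.1  348.9  161.1] w 0.7120906476183145 F [ 0.2  0.2 -2.6]
-> [652.2 -34.7 155. ] shift [-0.128  -0.3489  0.0061] turn [-0.0012 -0.0035  0.0002]
-> [652.4 -35.  155. ] shift [-0.1282 -0.3492  0.0061] turn [-0.0012 -0.0035  0.0002]
```

View pics/g2.png

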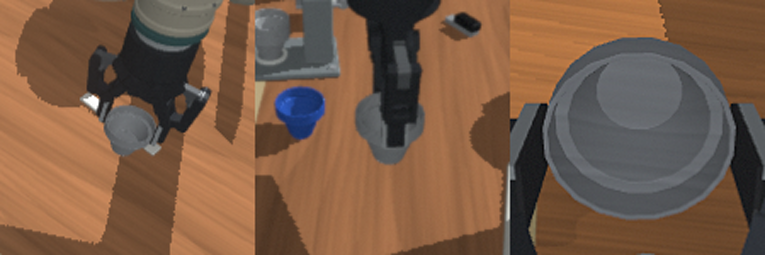

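The cup is held level by the lip in all three crops. Now I'll carry it over the stack.

Emit:
jog_arm([
  [0.056,[-0.128,-0.349,0.0],[0,0,0]],
  [0.056,[-0.128,-0.349,0.0],[0,0,0]],
  [0.056,[-0.128,-0.349,0.0],[0,0,0]],
  [0.056,[-0.128,-0.349,0.0],[0,0,0]],
  [0.056,[-0.128,-0.349,0.0],[0,0,0]],
  [0.056,[-0.128,-0.349,0.0],[0,0,0]],
  [0.056,[-0.128,-0.349,0.0],[0,0,0]],
  [0.056,[-0.128,-0.349,0.0],[0,0,0]],
  [0.056,[-0.128,-0.349,0.006],[0,0,0]],
  [0.056,[-0.128,-0.349,0.006],[0,0,0]],
  [0.056,[-0.128,-0.349,0.006],[0,0,0]],
  [0.056,[-0.128,-0.349,0.006],[0,0,0]],
  [0.056,[-0.128,-0.349,0.006],[0,0,0]],
  [0.056,[-0.128,-0.349,0.006],[0,0,0]],
])

```text
clock: 10.65
ee_pos: [652.9, -33.7, 157.7]
tool_rot: [-0.072, 0.997, -0.0, 0.0]
ft_force: [-0.7, -0.8, -1.7]
width: 0.713
gripper_force: 33.3
```

```bash
python3 - <<'E'
from cupm import *
go(np.array([652.4,-35,155]),np.array([652.4,-35,75]))
p=sense()['ee_pos'];ims=[]
def fit(q):
    A=np.c_[2*q[:,:2],np.ones(len(q))];x=np.linalg.lstsq(A,(q[:,:2]**2).sum(1),rcond=None)[0];return x[:2].round(2),np.sqrt(x[2]+x[0]**2+x[1]**2).round(2)
for n in('scene','side'):
    P,im,s=cloud(n);g=(im.max(-1)>60)
    for nm,lo,hi in(('top',[p[0]-40,p[1]-40,62],[p[0]+40,p[1]+40,78]),('cup',p+[-40,-40,-45],p+[40,40,14])):
        t=box(P,lo,hi)&g;q=P[t];print(n,nm,t.sum(),q.min(0).round(1),q.max(0).round(1), fit(q[(q[:,2]>64)]) if nm=='top' else '')
    ims.append(im[130:280,180:330] if n=='scene' else im[100:250,190:340])
P,im,s=cloud('wrist');ims.append(cv2.resize(im,(200,150)))
save('p1',np.hstack(ims),1.6)
E
```

```text
tcp [652.9 -33.7 157.7] stand [  0.9   0.9 157.7] w 0.7133516384138021 F [-0.7 -0.8 -1.7]
-> [652.4 -35.  155. ] shift [ 0.0007 -0.0012  0.0027] turn [-0.0001  0.0006  0.0011]
-> [652.4 -35.   75. ] shift [ 0.0007 -0.0012  0.0827] turn [-0.0001  0.0006  0.0011]
scene top 227 [620.4 -67.   62. ] [682.9  -5.1  77.3] (array([652.14, -35.28]), np.float64(29.59))
scene cup 404 [626.5 -69.8 125.9] [683.9   4.3 171.6] 
side top 280 [622.3 -66.6  62. ] [683.   -2.6  77.4] (array([652.83, -34.07]), np.float64(29.72))
side cup 337 [623.9 -65.4 125.1] [684.2   5.5 171.7]
```

View pics/p1.png

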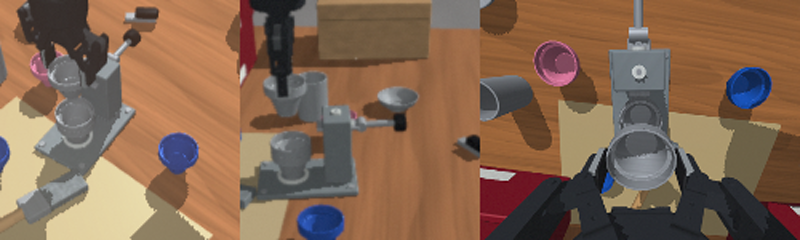

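Both views show the cup held upright above the stack's mouth, with the tongue clear. I'll lower it partway first.

Emit:
jog_arm([
  [0.056,[0.0007,-0.0017,0.005],[0,0,0]],
  [0.056,[0.0007,-0.0017,0.02],[0,0,0]],
  [0.056,[0.0007,-0.0017,0.035],[0,0,0]],
  [0.056,[0.0007,-0.0017,0.05],[0,0,0]],
  [0.056,[0.0007,-0.0017,0.06],[0,0,0]],
  [0.056,[0.0007,-0.0017,0.066],[0,0,0]],
  [0.056,[0.0007,-0.0017,0.07],[0,0,0]],
  [0.056,[0.0007,-0.0017,0.07],[0,0,0]],
  [0.056,[0.0007,-0.0017,0.07],[0,0,0]],
])

```text
clock: 11.7
ee_pos: [652.9, -36.2, 88.0]
tool_rot: [-0.071, 0.997, -0.0, 0.001]
ft_force: [0.5, -0.6, -0.4]
width: 0.709
gripper_force: 33.3
```

```bash
python3 - <<'E'
from cupm import *
go(np.array([652.4,-35.5,73.5]))
E
```

```text
tcp [652.9 -36.2  88. ] stand [ 0.4 -1.6 88. ] w 0.7085495418776921 F [ 0.5 -0.6 -0.4]
-> [652.4 -35.5  73.5] shift [0.0004 0.0007 0.0145] turn [-0.0002  0.0011  0.0002]
```

Emit:
jog_arm([
  [0.056,[0.0003,0.0003,0.002],[0,0,0]],
  [0.056,[0.0003,0.0003,0.004],[0,0,0]],
  [0.056,[0.0003,0.0003,0.006],[0,0,0]],
  [0.056,[0.0003,0.0003,0.008],[0,0,0]],
  [0.056,[0.0003,0.0003,0.01],[0,0,0]],
  [0.056,[0.0003,0.0003,0.01],[0,0,0]],
  [0.056,[0.0003,0.0003,0.01],[0,0,0]],
])

```text
clock: 12.4
ee_pos: [652.2, -35.9, 77.2]
tool_rot: [-0.071, 0.997, 0.0, -0.0]
ft_force: [0.4, -0.6, -2.0]
width: 0.71
gripper_force: 33.3
```

Emit:
jog_arm([
  [0.056,[0,0,0.001],[0,0,0]],
  [0.056,[0,0,0.002],[0,0,0]],
  [0.056,[0,0,0.002],[0,0,0]],
  [0.056,[0,0,0.002],[0,0,0]],
])

```text
clock: 12.8
ee_pos: [652.2, -35.9, 75.2]
tool_rot: [-0.071, 0.997, 0.0, -0.0]
ft_force: [-0.2, -0.1, -0.9]
width: 0.712
gripper_force: 33.3
```

Emit:
jog_arm([
  [0.056,[0,0,0.001],[0,0,0]],
  [0.056,[0,0,0.0015],[0,0,0]],
  [0.056,[0,0,0.0015],[0,0,0]],
  [0.056,[0,0,0.0015],[0,0,0]],
])

```text
clock: 13.2
ee_pos: [652.2, -35.9, 73.8]
tool_rot: [-0.071, 0.997, 0.0, 0.0]
ft_force: [-0.7, 0.1, -1.4]
width: 0.708
gripper_force: 33.3
```

Emit:
jog_arm([
  [0.056,[0,0,0.0005],[0,0,0]],
  [0.056,[0,0,0.001],[0,0,0]],
  [0.056,[0,0,0.001],[0,0,0]],
])

```text
clock: 13.5
ee_pos: [652.4, -36.0, 73.4]
tool_rot: [-0.071, 0.997, -0.0, 0.0]
ft_force: [-0.0, 1.1, 1.9]
width: 0.715
gripper_force: 33.6
```

Emit:
jog_arm([
  [0.056,[0,0,0.0005],[0,0,0]],
  [0.056,[0,0,0.001],[0,0,0]],
  [0.056,[0,0,0.001],[0,0,0]],
])

```text
clock: 13.8
ee_pos: [652.8, -35.9, 73.3]
tool_rot: [-0.071, 0.997, -0.0, 0.001]
ft_force: [-0.8, -0.4, 6.5]
width: 0.714
gripper_force: 33.9
```

The cup is in contact at the expected height: z has stopped and the force is rising. I'll ease off and open slowly.

Emit:
jog_arm([
  [0.056,[0,0,-0.0005],[0,0,0]],
  [0.063,[0,0,-0.0005],[0,0,0]],
  [0.067,[0,0,-0.0005],[0,0,0]],
  [0.075,[0,0,-0.0005],[0,0,0]],
  [0.085,[0,0,-0.0005],[0,0,0]],
  [0.085,[0,0,-0.0005],[0,0,0]],
  [0.085,[0,0,-0.0005],[0,0,0]],
  [0.085,[0,0,-0.02],[0,0,0]],
  [0.085,[0,0,-0.05],[0,0,0]],
  [0.085,[0,0,-0.09],[0,0,0]],
  [0.085,[0,0,-0.1],[0,0,0]],
  [0.085,[0,0,-0.1],[0,0,0]],
  [0.085,[0,0,-0.1],[0,0,0]],
])

```text
clock: 15.1
ee_pos: [651.7, -35.8, 170.2]
tool_rot: [-0.071, 0.997, 0.0, -0.001]
ft_force: [-0.1, -0.6, -0.2]
width: 0.994
gripper_force: 0.0
```

```bash
python3 - <<'E'
from cupm import *
go(stand([-167,-2,176]),stand([-167,-2,78]))
ims=[]
for n in('scene','side'):
    P,im,s=cloud(n);g=(im.max(-1)>60)
    t=box(P,[610,-80,78],[700,10,96]);q=P[t];print(n,t.sum(),q.min(0).round(1),q.max(0).round(1),cv2.minEnclosingCircle(q[:,:2].astype(np.float32)))
    t=box(P,[610,-80,30],[700,10,60]);q=P[t];print(n,t.sum(),q.min(0).round(1),q.max(0).round(1))
    ims.append(im[130:280,180:330] if n=='scene' else im[130:280,190:340])
save('p2',np.hstack(ims),2.2)
E
```

```text
tcp [651.7 -35.8 170.2] stand [ -0.7  -1.1 170.2] w 0.9943260592541685 F [-0.1 -0.6 -0.2]
-> [487.2 -60.3 176. ] shift [ 0.1663 -0.0009 -0.0055] turn [ 0.0006 -0.0019  0.0002]
-> [487.2 -60.3  78. ] shift [ 0.1662 -0.001   0.0925] turn [ 0.0006 -0.0019  0.0002]
scene 209 [622.2 -66.4  78. ] [684.4  -4.   93.1] ((652.6265258789062, -35.49550247192383), 32.07061767578125)
scene 157 [628.2 -56.9  30.1] [682.4  -3.9  59.8]
side 253 [622.5 -66.4  78. ] [683.6  -3.6  91.7] ((654.4188232421875, -34.17546844482422), 32.98067855834961)
side 166 [622.1 -43.   30.3] [682.4  -2.6  59.9]
```

View pics/p2.png

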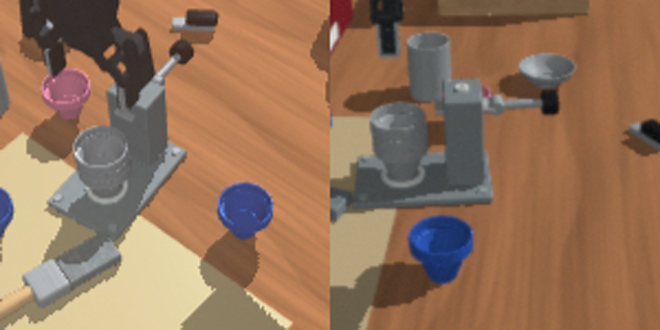

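The cup is nested upright, with its rim at (100,145) in the scene crop. Its height reads 92, which is 89 plus the cameras' roughly +3 mm bias. Next is the knob.

Emit:
jog_arm([
  [0.085,[0.04,-0.001,-0.005],[0,0,0]],
  [0.085,[0.08,-0.001,-0.005],[0,0,0]],
  [0.085,[0.12,-0.001,-0.005],[0,0,0]],
  [0.07,[0.16,-0.001,-0.005],[0,0,0]],
  [0.06,[0.166,-0.001,0.01],[0,0,0]],
  [0.06,[0.166,-0.001,0.04],[0,0,0]],
  [0.06,[0.166,-0.001,0.07],[0,0,0]],
  [0.06,[0.166,-0.001,0.092],[0,0,0]],
  [0.06,[0.166,-0.001,0.092],[0,0,0]],
  [0.06,[0.166,-0.001,0.092],[0,0,0]],
  [0.02,[0.166,-0.001,0.092],[0,0,0]],
  [0.02,[0.166,-0.001,0.092],[0,0,0]],
  [0.02,[0.166,-0.001,0.092],[0,0,0]],
  [0.02,[0.166,-0.001,0.092],[0,0,0]],
  [0.02,[0.166,-0.001,0.092],[0,0,0]],
], squeeze=60)

```text
clock: 16.7
ee_pos: [488.9, -61.1, 81.4]
tool_rot: [-0.071, 0.997, -0.001, 0.001]
ft_force: [-1.0, -3.4, 5.8]
width: 0.304
gripper_force: 59.0
```

Emit:
jog_arm([
  [0.02,[-0.004,0,0],[0,0,0]],
  [0.02,[-0.01,0,0],[0,0,0]],
  [0.02,[-0.016,0,0],[0,0,0]],
  [0.02,[-0.022,0,0],[0,0,0]],
  [0.02,[-0.028,0,0],[0,0,0]],
  [0.02,[-0.034,0,0],[0,0,0]],
  [0.02,[-0.04,0,0],[0,0,0]],
  [0.02,[-0.044,0,0],[0,0,0]],
  [0.02,[-0.046,0,0],[0,0,0]],
  [0.02,[-0.046,0,0],[0,0,0]],
  [0.02,[-0.046,0,0],[0,0,0]],
])

```text
clock: 17.8
ee_pos: [533.2, -54.2, 81.3]
tool_rot: [-0.071, 0.997, -0.0, -0.0]
ft_force: [-8.0, -1.3, 10.9]
width: 0.307
gripper_force: 59.5
```

Emit:
jog_arm([
  [0.04,[0,0,0],[0,0,0]],
  [0.06,[0,0,0],[0,0,0]],
  [0.06,[0,0,0],[0,0,0]],
  [0.06,[0,0,0],[0,0,0]],
  [0.06,[0,0,-0.03],[0,0,0]],
  [0.06,[0,0,-0.07],[0,0,0]],
  [0.06,[0.05,0,-0.12],[0,0,0]],
  [0.06,[0.1,0,-0.14],[0,0,0]],
  [0.06,[0.1,0,-0.14],[0,0,0]],
  [0.06,[0.1,0,-0.14],[0,0,0]],
  [0.06,[0.1,0,-0.14],[0,0,0]],
  [0.06,[0.1,0,-0.14],[0,0,0]],
])

```text
clock: 19.0
ee_pos: [434.8, -67.9, 218.8]
tool_rot: [-0.071, 0.997, 0.0, -0.001]
ft_force: [-1.0, 0.1, -1.1]
width: 0.705
gripper_force: 0.0
```

```bash
python3 - <<'E'
from cupm import *
go()
ims=[]
for n in('scene','side'):
    P,im,s=cloud(n)
    t=box(P,[610,-80,97.5],[700,10,106]);q=P[t];print(n,'tongue',t.sum(),q.min(0).round(1),q.max(0).round(1))
    ims.append(im[130:280,180:330] if n=='scene' else im[130:280,190:340])
save('p3',np.hstack(ims),2.2)
E
```

```text
tcp [434.8 -67.9 218.8] stand [-219.9   -2.1  218.8] w 0.7054662369043089 F [-1.   0.1 -1.1]
scene tongue 151 [610.7 -52.1  97.6] [656.4 -22.7 105.9]
side tongue 125 [610.7 -52.2  97.5] [656.5 -21.8 106. ]
```

View pics/p3.png

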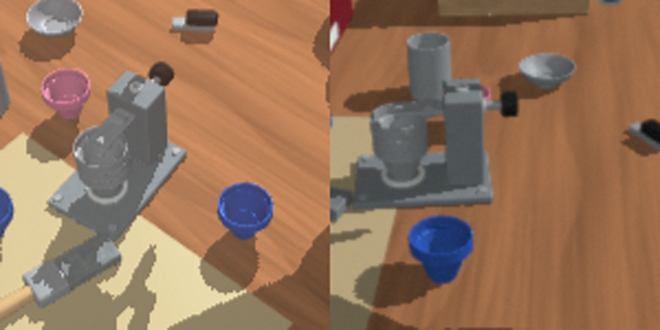

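The tongue lies over the nested stack at (115,130), reaching x≈656 as it did at the start. The knob is home at (160,75) and the gripper is clear of everything.

```bash
python3 -c "
from cell import hand_in
print(hand_in())"
```

```text
the job is handed in; nothing more can be done
None
```

I pulled the knob fully out, lowered the loose cup upright into the stack, pushed the knob home over the three cups, and handed the job in; the closing pictures agree, but no verdict came back.

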